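Charge the polisher and set its timer

TASK

Tip all six nuts from the scoop through the funnel into the polisher's jar. Then turn the timer's sleeve so that it clicks in with the number 6 at the white index. Leave the empty scoop standing flat on the bench, and do not shift or knock over the spray can, the brush tin, the tape roll or the wood offcut.

Things in the scene. Friction and masses are not known exactly. Their poses are not given: they have to be found in the camera images.
- polisher: Small bench polisher, bolted down: round green motor base 140 mm across, 45 mm high, with a narrow clear jar standing in its middle and a wide metal funnel fixed in the jar's mouth. Origin: centre of its underside on the bench, z up. Round, so its yaw does not matter.
- funnel_mouth (a point): Centre of the funnel's mouth, at rim height, 183 mm above the bench. Mouth about 148 mm across inside, walls 58 degrees steep, narrowing to a 66 mm throat that opens straight into the jar below.
- jar_floor (a point): Centre of the jar's inner floor, 49 mm above the bench. Jar 80 mm across inside; its rim is 66 mm and the lower end of the funnel 57 mm above this point.
- timer: The polisher's timer: square grey box 124 x 124 mm, 35 mm high, bolted down. Origin: centre of its underside. A white index block stands on the box's upper face beside the scale, on the box's +x side, the far side from the robot (56 mm from the axis).
- sleeve_grip (a point): Point on the vertical axis of the timer's sleeve, 65 mm above the bench, where to grip it. The sleeve is a ribbed metal cylinder 52 mm across, from 41 to 85 mm above the bench; a fixed steel stem 26 mm across in its middle goes on up to 94 mm. This point turns with the sleeve.
- scale (a point): Centre of the flat black skirt under the sleeve, turning with it: 100 mm across, upper face 41 mm above the bench, where this point lies. On it stand white numbers 1 to 8, 0.42 rad (24 degrees) apart, going counter-clockwise seen from above, with a blank gap between 8 and 1. The number at the white index is the setting.
- sleeve (a joint): Angle of the sleeve, rad; grows clockwise seen from above, towards higher numbers. 0 with number 1 at the white index, 0.42 more for each number (6 at 2.10, 8 at 2.94); end stops at -0.12 and 3.06. A spring click stop holds it at each number and pulls it in from nearly half a number away; turning over a click takes about 0.25 N m.
- scoop: Open metal scoop 110 mm long, 74 mm wide, 96 mm high over its handle, about 200 g empty. Origin: centre of its underside; z up; +x towards its open front, where there is no wall; the back and side walls stand to 34 mm above its underside, floor 4 mm thick. At the start it stands flat on the bench with the six nuts in it.
- scoop_handle (a point): Middle of the scoop's wooden overhead handle: a bar 20 mm thick across (along the scoop's y), 22 mm high, 75 mm long along the scoop's x (from x = -55 to +20 mm), its middle 85 mm above the underside. It stands on a post at the scoop's back and is free at the front. This point lies 12 mm behind the scoop's origin; same axes as the scoop.
- scoop_lip (a point): Middle of the front edge of the scoop's floor, over which the nuts slide out when the front is tipped down (from about 40 degrees; 60 degrees empties it): 55 mm ahead of the scoop's origin and 4 mm above its underside.
- nut0: One of six alike large steel hex nuts, 24 mm across flats, 16 mm thick, about 30 g; flat in the scoop at the start. Origin: centre of one of its flat faces, z through the hole.
- nut1: One of six alike large steel hex nuts, 24 mm across flats, 16 mm thick, about 30 g; flat in the scoop at the start. Origin: centre of one of its flat faces, z through the hole.
- nut2: One of six alike large steel hex nuts, 24 mm across flats, 16 mm thick, about 30 g; flat in the scoop at the start. Origin: centre of one of its flat faces, z through the hole.
- nut3: One of six alike large steel hex nuts, 24 mm across flats, 16 mm thick, about 30 g; flat in the scoop at the start. Origin: centre of one of its flat faces, z through the hole.
- nut4: One of six alike large steel hex nuts, 24 mm across flats, 16 mm thick, about 30 g; flat in the scoop at the start. Origin: centre of one of its flat faces, z through the hole.
- nut5: One of six alike large steel hex nuts, 24 mm across flats, 16 mm thick, about 30 g; flat in the scoop at the start. Origin: centre of one of its flat faces, z through the hole.
- can: White spray can, 60 mm across, 180 mm high, standing loose. Origin: centre of its underside.
- tin: Tin can 90 mm across, 100 mm high, with brush handles and rods sticking out up to 180 mm high; loose. Origin: centre of its underside.
- tape: Roll of pale tape lying flat, 96 mm across, 45 mm high, loose. Origin: centre of its underside.
- offcut: Block of wood 90 x 55 x 40 mm high, loose. Origin: centre of its underside, x along its length.
Things that resemble listed ones, but are neither listed nor needed, are in the scene too. What is shaped like the scoop but yellow is not meant.

How it is judged:
By the outcome, as a careful person would: the job done as asked, in the order asked, and still so for the second after the job is handed in, with the robot touching nothing.
It also fails if it takes over 67 s, if anything falls off the work surface, if the arm or the gripper's body presses on something with over 40 N, if the wrist force passes 120 N, or if a joint passes its speed limit or range.

ROBOT

A 6-joint arm with a two-finger parallel gripper is mounted at the origin on the work surface. World frame = base frame: x ahead of the robot, y to its left, z up, the work surface at z = 0. Lengths are in m, angles in rad, forces in N, time in s.
With the tool pointing down it reaches from about 0.3 to 0.85 m from the base axis. Payload 4.2 kg.
Tool frame: the origin (TCP) lies at the very end of the fingers, on their centre line; the grasp point (between the pads) lies env.tcp_to_grasp behind it (env.tcp_to_grasp is the distance from the TCP to the grasp point, in m); z points along the fingers, y is the direction in which the jaws open and shut (so a half turn about z gives the same grasp; the last joint's range is limited). The gripper opens to 91 mm and grips with 3 to 60 N. Pads are 32 mm wide; open, the fingers measure 118 mm over their backs; the gripper's body (76 mm by 178 mm) begins 60 mm behind the grasp point.
Start: joints at [-1.146, 0.32, 1.565, -0, 1.257, -0.02], TCP at [0.247, -0.519, 0.194] pointing down, gripper open.
Joint ranges: [-3.11, 3.11], [-0.84, 2.01], [0.21, 2.61], [-1.34, 4.49], [0.05, 2.63], [-2.56, 2.56]. Speed limits (rad/s): [2.57, 2.57, 3.14, 3.14, 3.14, 3.14].

INTERFACE

Orientations are given as a unit quaternion [x, y, z, w].
In Python, from bench import env, solver, viewer, close_job, finder gives the robot as it stands. Calls block until the motion is done:
- env.reach(position, orientation): joint-space move of the TCP to a pose.
- env.line_to(position, rate=0.15, orientation=None, force_limit=None): straight line of the TCP; orientation=None keeps the orientation; rate is the mean speed in m/s. With force_limit (N) it stops when the force on the tool has changed by that much, and returns True; else False.
- env.move_j(angles): joint-space move.
- env.move_gripper(opening): finger opening in m; the grip force is fixed at half the most; returns when the fingers have stopped.
- env.dwell(seconds).
- solver.solve_ik(position, orientation): joint angles nearest the present ones, or None.
- viewer.capture(name): name is "side" or "top" or "wrist"; returns a dict with "img" (400x640x3 uint8, red, green, blue), "z_map" (400x640 float32, m along the optical axis (not along the pixel's ray), 0 where there is no reading), "fx", "fy", "cx", "cy" (pixels), "origin" and "rotation" of the camera in the world. Camera axes: x right, y down, z forward; pixel columns grow to the right and rows downward; lengths in m; the calibration is good to about 2 mm. A picture is of the moment at which its call begins.
A pose or a line that the arm cannot do raises env.IKError and nothing moves.
- close_job(): hands the job in, once; it reports no verdict.
Trained networks look in the newest picture that a camera, given by its name, has taken for a name from the list of things; names that differ only in an ending like _2 or _b are one class to them, and where a whole thing is asked for, a point or a joint stands for the part that bears it (a point fixed in the world has none). Each returns a list of dicts, best first, with "score" (0 to 1); they miss things now and then, are a little off and sometimes report something else, mostly with a low value. They report only what shows in the picture. A call takes as long as a camera call. They do not tell look-alikes from the thing itself.
- finder.silhouettes(camera, query): "mask" (400x640 bool, what is visible of it) and "box" ([left, top, right, bottom] in pixels, round what is visible of it).
Readings, each from a call of its own:
- env.get_time_s(): time.
- env.get_joint_pos(): joint angles.
- env.get_qd(): joint speeds.
- env.get_tau(): joint torques, N m.
- env.get_ee_pos(): TCP position.
- env.get_orientation(): TCP orientation.
- env.get_contact_force(): force on the tool from outside, world axes, zero at the start.
- env.get_torque(): the same for the moment, N m.
- env.get_grip_width(): finger opening in m.
Only numpy, scipy, OpenCV 4.12 (cv2) and the standard library are available. Lean on these libraries where they do the work, as an engineer would, in place of code of your own. Each camera call takes 0.05 s, during which the arm holds its last target. There are 200 camera calls.

## Working session

There is one attempt and no reset: what is moved stays moved. The work goes in short steps, each a Python script; the robot and the scene stay as the last script left them, time stands still between calls to the robot, and variables do not carry over. Pictures are saved under pics/ and viewed, about 8 in all and at most 12, crops included, and the job is handed in when it is done.

```bash
mkdir -p pics; ls; cat > h.py <<'E'
import numpy as np, cv2
from bench import env, solver, viewer, close_job, finder
from scipy.spatial.transform import Rotation as R
def world(c):
    v,u=np.mgrid[0:400,0:640]; z=c["z_map"]
    p=np.stack([(u-c["cx"])/c["fx"]*z,(v-c["cy"])/c["fy"]*z,z],-1)
    w=p@np.array(c["rotation"]).T+np.array(c["origin"]); w[z==0]=np.nan
    return w
def save(c,n,box=None,s=1):
    im=c["img"][:,:,::-1]
    if box: im=im[box[1]:box[3],box[0]:box[2]]
    cv2.imwrite("pics/"+n,cv2.resize(im,None,fx=s,fy=s,interpolation=cv2.INTER_CUBIC))
E
python3 - <<'E'
from h import *
print(env.tcp_to_grasp, env.get_orientation(), env.get_time_s())
a=[]
for n in ("top","side"):
    c=viewer.capture(n); w=world(c); save(c,n+"0.png",s=1.25); np.savez(n+"0.npz",w=w,img=c["img"])
    print(n,c["origin"],c["fx"])
    for q in ("scoop","scoop_handle","polisher","timer","sleeve_grip","scale","can","tin","tape","offcut","nut0"):
        for d in finder.silhouettes(n,q)[:8 if q=="nut0" else 3]:
            p=w[d["mask"]]; p=p[~np.isnan(p[:,0])]
            print(n,q,round(d["score"],2),list(map(int,d["box"])),p.min(0).round(3),np.median(p,0).round(3),p.max(0).round(3)) if len(p) else 0
E
```

```text
pics
0.0188 [ 9.75368062e-01  2.20581885e-01 -1.92365707e-04 -8.59679210e-04] 0.0Traceback (most recent call last):
  File "<stdin>", line 5, in <module>
  File "h.py", line 7, in world
    w=p@np.array(c["rotation"]).T+np.array(c["origin"]); w[z==0]=np.nan
      ~^~~~~~~~~~~~~~~~~~~~~~~~~~
ValueError: matmul: Input operand 1 has a mismatch in its core dimension 0, with gufunc signature (n?,k),(k,m?)->(n?,m?) (size 4 is different from 3)
```

Rotation is a quaternion.

```bash
sed -i 's/np.array(c\["rotation"\]).T/R.from_quat(c["rotation"]).as_matrix().T/' h.py
python3 - <<'E'
from h import *
for n in ("top","side"):
    c=viewer.capture(n); w=world(c); save(c,n+"0.png",s=1.25); np.savez(n+"0.npz",w=w,img=c["img"])
    print(n,c["origin"],c["fx"])
    for q in ("scoop","scoop_handle","polisher","timer","sleeve_grip","scale","can","tin","tape","offcut","nut0"):
        for d in finder.silhouettes(n,q)[:8 if q=="nut0" else 3]:
            p=w[d["mask"]]; p=p[~np.isnan(p[:,0])]
            print(n,q,round(d["score"],2),list(map(int,d["box"])),p.min(0).round(3),np.median(p,0).round(3),p.max(0).round(3)) if len(p) else 0
E
```

```text
top [ 0.37910986 -0.00576098  1.06231367] 405.8666181072779
top scoop 0.78 [419, 226, 464, 276] [ 0.395 -0.386 -0.002] [ 0.453 -0.323  0.031] [ 0.523 -0.271  0.102]
top scoop 0.62 [428, 161, 479, 214] [ 0.559 -0.44  -0.004] [ 0.62  -0.361  0.008] [ 0.674 -0.31   0.1  ]
top scoop 0.29 [154, 220, 195, 260] [0.415 0.297 0.033] [0.459 0.334 0.043] [0.51  0.394 0.09 ]
top scoop_handle 0.88 [430, 159, 478, 213] [ 0.558 -0.43  -0.004] [ 0.621 -0.362  0.007] [ 0.704 -0.31   0.1  ]
top scoop_handle 0.76 [416, 225, 464, 275] [ 0.395 -0.386 -0.003] [ 0.453 -0.325  0.028] [ 0.523 -0.271  0.102]
top scoop_handle 0.65 [158, 217, 197, 258] [0.415 0.294 0.036] [0.459 0.334 0.043] [0.513 0.394 0.095]
top polisher 0.92 [279, 162, 348, 231] [ 0.487 -0.082 -0.004] [0.573 0.005 0.153] [0.686 0.1   0.187]
top timer 0.58 [146, 213, 209, 267] [ 0.397  0.278 -0.003] [0.459 0.333 0.039] [0.528 0.428 0.099]
top sleeve_grip 0.61 [157, 220, 196, 258] [0.415 0.294 0.033] [0.459 0.333 0.043] [0.511 0.396 0.095]
top sleeve_grip 0.54 [418, 222, 465, 276] [ 0.395 -0.391 -0.002] [ 0.452 -0.321  0.024] [ 0.525 -0.271  
[... 2445 characters left out ...]
 367] [ 0.466 -0.367  0.017] [ 0.477 -0.358  0.02 ] [ 0.488 -0.346  0.023]
side nut0 0.72 [309, 163, 383, 268] [ 0.487 -0.077 -0.002] [ 0.558 -0.031  0.114] [0.697 0.453 0.185]
side nut0 0.67 [312, 336, 329, 355] [ 0.427 -0.325  0.004] [ 0.439 -0.308  0.019] [ 0.456 -0.281  0.023]
side nut0 0.65 [344, 361, 361, 368] [ 0.467 -0.382  0.017] [ 0.478 -0.359  0.02 ] [ 0.488 -0.346  0.035]
side nut0 0.6 [326, 342, 346, 362] [ 0.451 -0.332  0.003] [ 0.464 -0.322  0.019] [ 0.477 -0.295  0.022]
side nut0 0.57 [325, 356, 337, 363] [ 0.438 -0.354  0.017] [ 0.451 -0.343  0.02 ] [ 0.461 -0.332  0.023]
side nut0 0.56 [346, 347, 358, 364] [ 0.478 -0.353  0.002] [ 0.491 -0.335  0.018] [ 0.509 -0.309  0.023]
```

View pics/top0.png

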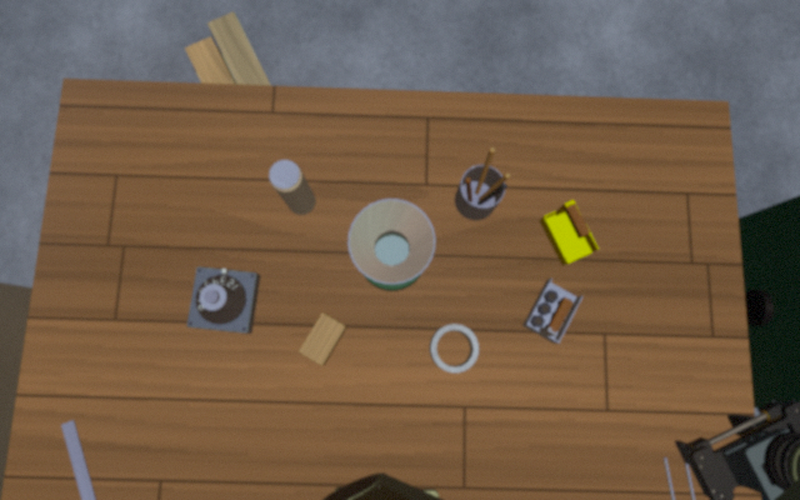

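View pics/side0.png

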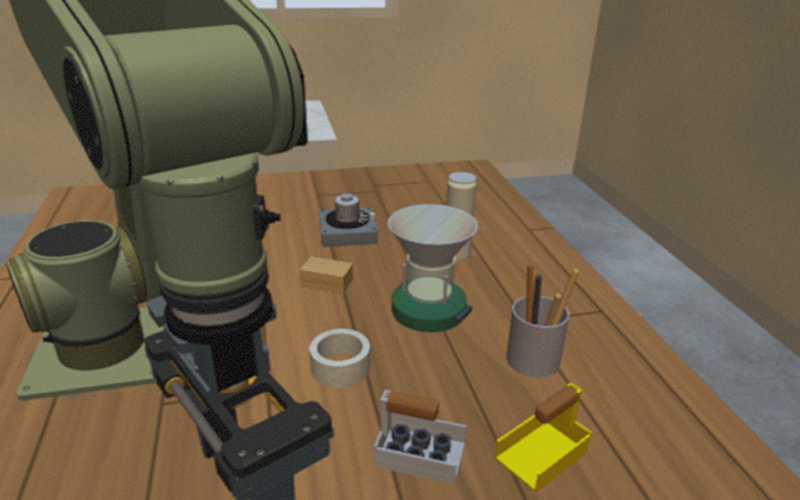

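The top view shows the grey scoop with nuts at (553,310), and the polisher at (392,243). The timer is at (222,300). Possible mistakes for the scoop are the yellow look-alike at (570,235) and, from the finder, the timer at (222,300). I choose the grey one, which has the nuts and a brown handle. Next: precise poses and one close crop.

```bash
python3 - <<'E'
from h import *
def fitc(p):
    A=np.c_[2*p,np.ones(len(p))]; s=np.linalg.lstsq(A,(p**2).sum(1),rcond=None)[0]; return s[:2].round(4),np.sqrt(s[2]+s[:2]@s[:2]).round(4)
W={n:np.load(n+"0.npz") for n in ("top","side")}
def sel(n,x0,x1,y0,y1,z0,z1):
    w=W[n]["w"].reshape(-1,3); m=(w[:,0]>x0)&(w[:,0]<x1)&(w[:,1]>y0)&(w[:,1]<y1)&(w[:,2]>z0)&(w[:,2]<z1); return w[m]
for n in W:
    p=sel(n,.38,.53,-.40,-.26,.075,.11); r=cv2.minAreaRect(p[:,:2].astype(np.float32)*1000); print(n,"handle",len(p),r,p.mean(0),p[:,2].max())
    p=sel(n,.38,.53,-.40,-.26,.027,.04); r=cv2.minAreaRect(p[:,:2].astype(np.float32)*1000); print(n,"walls",len(p),r)
    p=sel(n,.38,.53,-.40,-.26,.045,.07); print(n,"post",len(p),p.mean(0) if len(p) else 0)
    p=sel(n,.45,.7,-.12,.12,.177,.19); print(n,"funnel",len(p),fitc(p[:,:2]),np.median(p[:,2]))
    p=sel(n,.38,.55,.25,.42,.031,.037); print(n,"timerbox",len(p),cv2.minAreaRect(p[:,:2].astype(np.float32)*1000))
    p=sel(n,.38,.55,.25,.42,.080,.088); print(n,"sleeve top",len(p),fitc(p[:,:2]))
    p=sel(n,.38,.55,.25,.42,.091,.099); print(n,"stem top",len(p),p.mean(0))
    for k,b in dict(can=(.6,.75,.1,.26,.165,.19),tape=(.3,.45,-.2,-.05,.04,.05),tin=(.6,.8,-.26,-.1,.09,.106),offcut=(.31,.46,.07,.2,.035,.046)).items():
        p=sel(n,*b); print(n,k,len(p),((p.min(0)+p.max(0))/2).round(3),p.min(0).round(3),p.max(0).round(3))
    p=sel(n,.3,.8,-.5,.5,-.01,.01); print("table z",np.median(p[:,2]))
t,s=W["top"]["img"],W["side"]["img"]
a=cv2.resize(t[205:290,140:215],(529,600),interpolation=3)[:, :,::-1]
im=np.zeros((600,800,3),np.uint8)
def put(src,x,y,w,h): im[y:y+h,x:x+w]=cv2.resize(src,(w,h),interpolation=3)[:,:,::-1]
put(t[210:270,145:210],0,0,400,370); put(s[145:200,245:310],400,0,400,340); put(t[220:280,412:472],0,370,230,230); put(s[305:390,290:380],400,345,270,255)
cv2.imwrite("pics/crop.png",im)
E
```

```text
top handle 312 ((444.7583312988281, -321.1407165527344), (20.767410278320312, 75.23878479003906), 60.97151565551758) [ 0.44413343 -0.3188932   0.09431122] 0.10200138314455753
top walls 201 ((460.1050720214844, -329.774169921875), (75.5517578125, 110.2558822631836), 61.53079605102539)
top post 22 [ 0.41483863 -0.30257652  0.05819507]
top funnel 708 (array([0.5628, 0.0043]), np.float64(0.0734)) 0.18163769556800957
top timerbox 884 ((463.301025390625, 344.48626708984375), (124.81411743164062, 123.81639099121094), 85.5488052368164)
top sleeve top 242 (array([0.4631, 0.3443]), np.float64(0.0208))
top stem top 98 [0.46317728 0.34387574 0.09460751]
top can 538 [0.679 0.201 0.175] [0.65  0.173 0.165] [0.707 0.229 0.185]
top tape 524 [ 0.379 -0.126  0.045] [ 0.333 -0.172  0.04 ] [ 0.426 -0.08   0.05 ]
top tin 229 [ 0.695 -0.17   0.098] [ 0.651 -0.214  0.09 ] [ 0.739 -0.127  0.106]
top offcut 810 [0.391 0.138 0.041] [0.34  0.093 0.035] [0.441 0.182 0.046]
table z 0.0006919164539223033
side handle 751 ((445.2865295410156, -325.8319396972656), (22.47606086730957, 74.8912582397461), 60.7974929809
[... 204 characters left out ...]
202 -0.31699459  0.05706942]
side funnel 424 (array([ 5.631e-01, -2.000e-04]), np.float64(0.0744)) 0.18059579618649882
side timerbox 377 ((463.30340576171875, 338.88720703125), (125.56696319580078, 122.6755142211914), 85.95892333984375)
side sleeve top 100 (array([0.463 , 0.3374]), np.float64(0.0198))
side stem top 34 [0.46286307 0.33888766 0.09272357]
side can 254 [0.681 0.195 0.173] [0.652 0.166 0.165] [0.709 0.224 0.181]
side tape 617 [ 0.379 -0.131  0.044] [ 0.332 -0.18   0.04 ] [ 0.427 -0.081  0.047]
side tin 502 [ 0.696 -0.176  0.098] [ 0.651 -0.221  0.09 ] [ 0.741 -0.131  0.106]
side offcut 467 [0.39  0.132 0.039] [0.339 0.088 0.035] [0.44  0.176 0.044]
table z -0.00030965827894646747
```

View pics/crop.png

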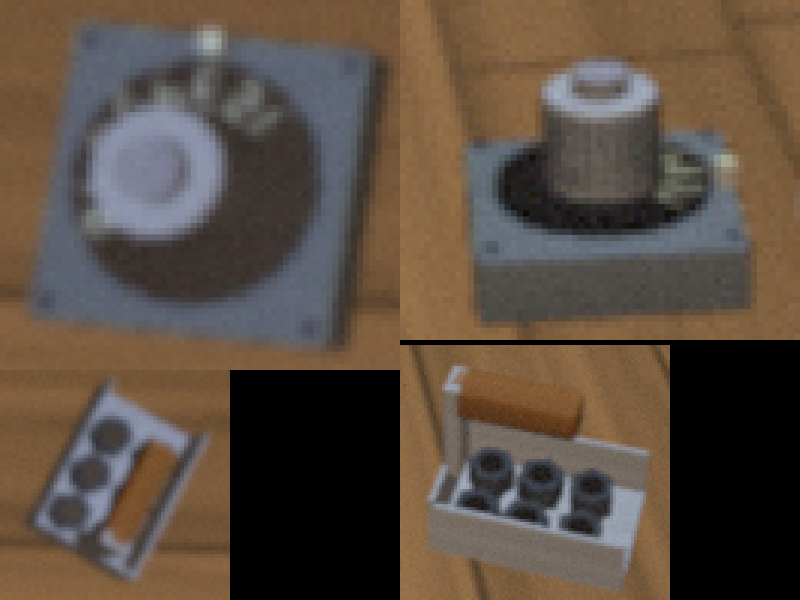

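The crops confirm the grey scoop: post at the rear, open front towards (+x,−y), yaw about −29°. The timer's index is at (210,40) in the crop, and it looks like number 3 is at the index. The top and side cameras differ by about 5 mm in y, so I'll settle that with the wrist camera. First an IK check for tipping.

```bash
cat >> h.py <<'E'
G0=env.tcp_to_grasp
def tool(phi,th,s):
    """tool rotation for scoop yaw phi, front-down tilt th; s picks the half turn"""
    return R.from_euler('z',phi)*R.from_euler('y',th)*R.from_matrix(np.array([[-s,0,0],[0,s,0],[0,0,-1.]]))
def tcp_scoop(lip,phi,th,s,hx=-0.012,hz=.085):
    """TCP that puts the scoop lip at lip; grasp point at (hx,0,hz) of the scoop frame"""
    Rs=R.from_euler('z',phi)*R.from_euler('y',th)
    g=np.array(lip)+Rs.apply([hx-.055,0,hz-.004]); T=tool(phi,th,s)
    return g+T.apply([0,0,G0]), T.as_quat()
E
python3 - <<'E'
from h import *
F=np.array([.563,.002])
for deg in range(-180,180,15):
  for s in (1,-1):
    phi=np.radians(deg); d=np.array([np.cos(phi),np.sin(phi)]); n=[]; q=[]
    for th in (0,25,45,60,72):
        lip=np.r_[F-.028*d,.195]
        j=solver.solve_ik(*tcp_scoop(lip,phi,np.radians(th),s)); q.append(j)
    ok=sum(j is not None for j in q)
    if ok==5: print(deg,s,np.round(q[0],2),np.round(q[2],2),np.round(q[-1],2), "maxjump",np.abs(np.diff(q,axis=0)).max().round(2))
g=np.array([.445,-.3235,.0]);
for s in (1,-1):
    print(s,solver.solve_ik(np.r_[g[:2],.26],tool(np.radians(-29),0,s).as_quat()),solver.solve_ik(np.r_[g[:2],.066],tool(np.radians(-29),0,s).as_quat()))
E
```

```text
-180 1 [-0.01  0.43  1.24 -0.    1.47  1.56] [-0.03 -0.05  2.04  0.05  0.36  1.5 ] [-0.04 -0.04  2.52  3.07  0.59 -1.52] maxjump 2.81
-180 -1 [-0.01  0.43  1.24 -0.    1.47 -1.59] [-0.03 -0.05  2.04  0.05  0.36 -1.64] [-0.04 -0.04  2.52  3.07  0.59  1.62] maxjump 3.47
-165 1 [ 0.02  0.42  1.25 -0.    1.47  1.33] [-0.19 -0.03  2.02  0.68  0.51  0.63] [-0.42  0.01  2.47  2.15  0.8  -1.  ] maxjump 1.02
-150 1 [ 0.06  0.41  1.27 -0.    1.46  1.11] [-0.31  0.03  1.96  0.86  0.76  0.21] [-0.62  0.12  2.34  1.7   1.06 -0.86] maxjump 0.63
-135 1 [ 0.09  0.39  1.31 -0.    1.45  0.88] [-0.39  0.11  1.88  0.88  1.01 -0.04] [-0.69  0.24  2.17  1.43  1.27 -0.8 ] maxjump 0.55
-120 1 [ 0.12  0.36  1.35 -0.    1.43  0.64] [-0.42  0.2   1.77  0.84  1.22 -0.22] [-0.68  0.36  1.98  1.24  1.46 -0.77] maxjump 0.45
-105 1 [ 0.14  0.32  1.4  -0.    1.42  0.4 ] [-0.42  0.29  1.65  0.78  1.42 -0.36] [-0.64  0.47  1.77  1.09  1.65 -0.75] maxjump 0.45
-90 1 [ 0.15  0.28  1.46 -0.    1.4   0.15] [-0.39  0.37  1.51  0.71  1.61 -0.49] [-0.57  0.58  1.56  0.98  1.84 -0.75] maxjump 0.43
-75 1 [ 0.15  0.24  1.52 -0.
[... 1665 characters left out ...]
-1.    1.82  0.73] maxjump 0.44
105 -1 [-0.17  0.32  1.41 -0.    1.42 -0.43] [ 0.38  0.29  1.64 -0.79  1.4   0.34] [ 0.6   0.47  1.77 -1.12  1.63  0.74] maxjump 0.45
120 -1 [-0.15  0.36  1.35 -0.    1.43 -0.67] [ 0.38  0.2   1.77 -0.85  1.2   0.19] [ 0.64  0.36  1.97 -1.26  1.44  0.76] maxjump 0.46
1 [-6.49500322e-01  2.45909224e-01  1.50263591e+00 -4.44089210e-16
  1.39304752e+00 -1.71415117e+00] [-6.49500322e-01  3.93863411e-01  1.80380189e+00 -4.44089210e-16
  9.43927351e-01 -1.71415117e+00]
-1 [-6.49500322e-01  2.45909224e-01  1.50263591e+00 -4.44089210e-16
  1.39304752e+00  1.42744149e+00] [-6.49500322e-01  3.93863411e-01  1.80380189e+00 -4.44089210e-16
  9.43927351e-01  1.42744149e+00]
```

```bash
python3 - <<'E'
from h import *
env.reach([.430,-.317,.30],tool(np.radians(-29),0,-1).as_quat())
c=viewer.capture("wrist"); w=world(c); save(c,"wrist1.png")
p=w.reshape(-1,3); b=(p[:,0]>.38)&(p[:,0]<.54)&(p[:,1]>-.41)&(p[:,1]<-.25)
for n,z0,z1 in (("handle",.085,.11),("walls",.027,.04)):
    q=p[b&(p[:,2]>z0)&(p[:,2]<z1)]; print(n,len(q),cv2.minAreaRect(q[:,:2].astype(np.float32)*1000) if len(q)>5 else 0,np.median(q[:,2]))
print(np.nanmedian(p[(abs(p[:,2])<.015)][:,2]),env.get_time_s(),env.get_ee_pos(),env.get_contact_force())
E
```

```text
handle 1106 ((445.5460510253906, -322.435546875), (19.77527618408203, 73.34291076660156), 61.26544952392578) 0.09611359862947619
walls 567 ((460.95947265625, -330.6964111328125), (74.07179260253906, 109.07581329345703), 61.139469146728516) 0.03452431925278626
0.0004790675299067848 2.6 [ 0.42952434 -0.31748465  0.29954279] [-0.34527036  0.38867222 -0.48466982]
```

View pics/wrist1.png

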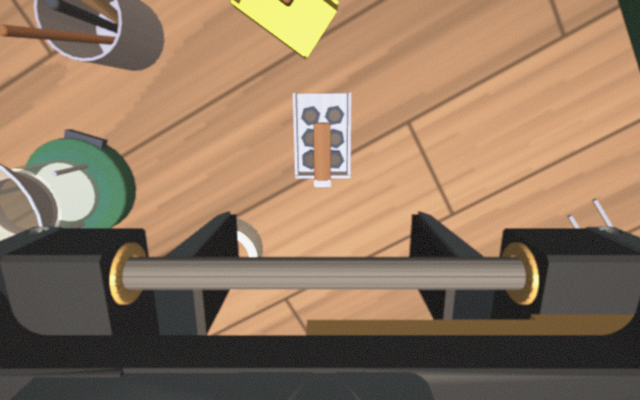

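The wrist view shows the grey scoop at (322,140), with six nuts and the handle free. It agrees with the top camera to about 2 mm. Grasp, lift and carry.

```bash
python3 - <<'E'
from h import *
y=np.radians(-28.9); Q=tool(y,0,-1).as_quat(); g=np.array([.4505,-.3249])
env.line_to(np.r_[g,.20],.25,Q); f=env.line_to(np.r_[g,.086-G0],.12,force_limit=15)
env.move_gripper(.0); print("stop",f,"width",env.get_grip_width(),env.get_ee_pos(),env.get_time_s())
env.line_to(np.r_[g,.30-G0],.12)
print("width",env.get_grip_width(),env.get_contact_force(),env.get_torque())
phi=np.radians(75); d=np.array([np.cos(phi),np.sin(phi)]); F=np.array([.563,.003])
P,q=tcp_scoop(np.r_[F-.028*d,.215],phi,0,-1)
env.line_to(P,.15,q)
print(env.get_ee_pos()-P,env.get_time_s())
c=viewer.capture("side"); save(c,"side2.png",(230,60,480,300),2.4); w=world(c)
c=viewer.capture("top"); wt=world(c); p=wt.reshape(-1,3); m=(p[:,2]>.24)&(p[:,2]<.26)
E
```

```text
stop False width 0.01977298346580324 [ 0.45038548 -0.32513748  0.06718795] 5.5
width 0.019662297065514207 [-0.39324743  0.37569776 -4.43431058] [ 0.13831694  0.03268107 -0.03753457]
[-1.21395603e-04 -3.75904920e-04  1.27196713e-05] 9.4
```

View pics/side2.png

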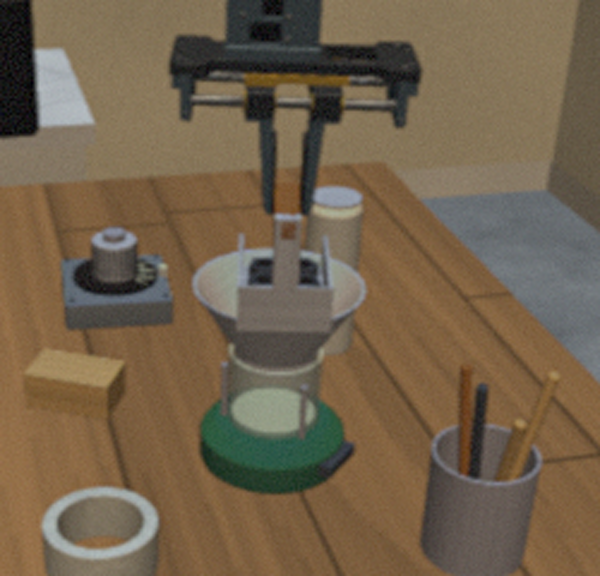

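The side view shows the scoop level over the funnel with the nuts still in it, back wall at (287,310) in the crop. Now tipping about the lip.

```bash
python3 - <<'E'
from h import *
phi=np.radians(75); d=np.array([np.cos(phi),np.sin(phi)]); F=np.array([.563,.003])
for th,z,r in ((15,.21,.1),(28,.2,.1),(36,.192,.06),(42,.188,.04),(48,.186,.04),(54,.184,.05),(60,.182,.05),(66,.182,.06),(72,.182,.06)):
    P,q=tcp_scoop(np.r_[F-.03*d,z],phi,np.radians(th),-1); hit=env.line_to(P,r,q,force_limit=15)
    print(th,hit,np.round(env.get_contact_force(),1),round(env.get_time_s(),1))
    if hit: break
env.dwell(.6); print(env.get_grip_width(),env.get_contact_force())
im=np.zeros((600,800,3),np.uint8)
c=viewer.capture("side"); im[:,:480]=cv2.resize(c["img"][110:310,280:440][:,:,::-1],(480,600))
c=viewer.capture("top"); im[:320,480:]=cv2.resize(c["img"][150:240,270:360][:,:,::-1],(320,320))
c=viewer.capture("wrist"); im[320:520,480:]=cv2.resize(c["img"][:,:,::-1],(320,200))
cv2.imwrite("pics/tip3.png",im)
E
```

```text
15 False [-0.5 -0.4 -4.4] 9.9
28 False [-0.1 -0.5 -4.1] 10.3
36 False [ 0.1  0.4 -2.8] 10.7
42 False [-0.4 -0.4 -1.7] 11.1
48 False [ 0.4  0.  -2.5] 11.4
54 False [ 0.8  0.7 -2.2] 11.8
60 False [-0.3  0.3 -1.9] 12.1
66 False [ 0.3 -0.1 -1.8] 12.4
72 False [-0.4 -0.6 -1. ] 12.8
0.019454568576655756 [ 0.67872854  0.7507847  -1.98882489]
```

View pics/tip3.png

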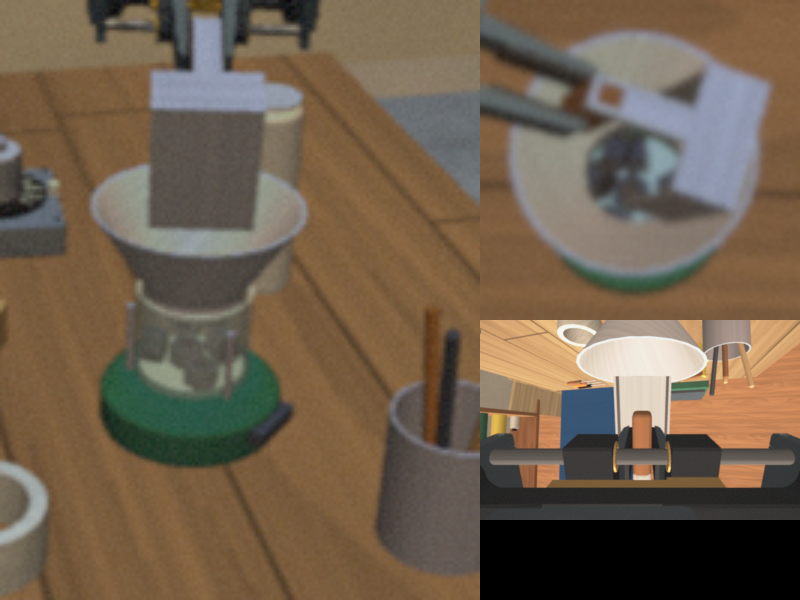

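Nuts are visible in the jar (side crop, (180,355)), the scoop is empty, and the weight fell to about 2 N. Righting the scoop and returning it to its place.

```bash
python3 - <<'E'
from h import *
phi=np.radians(75); d=np.array([np.cos(phi),np.sin(phi)]); F=np.array([.563,.003])
for th,z in ((60,.20),(30,.215),(0,.225)):
    P,q=tcp_scoop(np.r_[F-.03*d,z],phi,np.radians(th),-1); env.line_to(P,.15,q)
y=np.radians(-28.9); Q=tool(y,0,-1).as_quat(); g=np.array([.4505,-.3249])
env.line_to(np.r_[g,.30-G0],.2,Q); env.line_to(np.r_[g,.105-G0],.15)
hit=env.line_to(np.r_[g,.082-G0],.03,force_limit=4); print(hit,env.get_ee_pos()[2]+G0,env.get_contact_force())
env.move_gripper(.06); env.dwell(.2); env.line_to(np.r_[g,.25],.2); print(env.get_time_s())
im=np.zeros((600,800,3),np.uint8)
c=viewer.capture("top"); w=world(c); p=w.reshape(-1,3)
im[:320,480:]=cv2.resize(c["img"][150:240,270:360][:,:,::-1],(320,320))
im[320:600,480:760]=cv2.resize(c["img"][215:285,410:480][:,:,::-1],(280,280))
c=viewer.capture("side"); im[:,:480]=cv2.resize(c["img"][130:290,290:418][:,:,::-1],(480,600)); np.savez("side4.npz",img=c["img"],w=world(c))
c=viewer.capture("wrist"); w=world(c).reshape(-1,3)
b=(w[:,0]>.38)&(w[:,0]<.54)&(w[:,1]>-.41)&(w[:,1]<-.25)
for z0,z1 in ((.085,.11),(.027,.042)):
    q=w[b&(w[:,2]>z0)&(w[:,2]<z1)]; print(len(q),cv2.minAreaRect(q[:,:2].astype(np.float32)*1000),np.median(q[:,2]),q[:,2].std())
q=w[b&(w[:,2]<.02)&(w[:,2]>-.01)]; print("floor",np.median(q[:,2]))
cv2.imwrite("pics/place4.png",im)
E
```

```text
True 0.08573226681281566 [-0.06904742 -0.82990548  3.14818675]
21.275
1398 ((445.67694091796875, -322.18682861328125), (19.906587600708008, 74.19645690917969), 60.80360794067383) 0.0961123562330033 0.0014487552318148667
744 ((460.6605224609375, -330.159423828125), (74.02954864501953, 110.0658187866211), 61.16806411743164) 0.034387316381361666 0.002633875931696478
floor 0.0008887419376433781
```

View pics/place4.png

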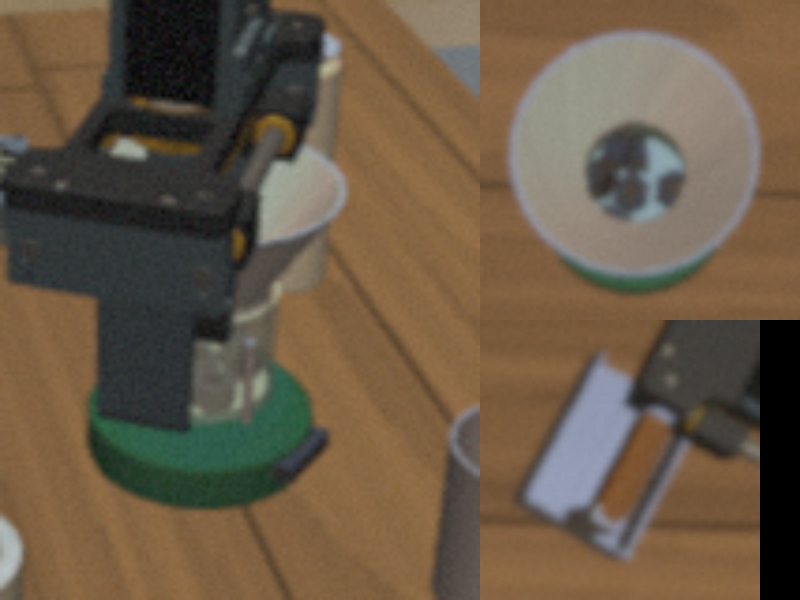

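Funnel is clear and the nuts lie in the jar. The empty scoop stands flat at its old pose, walls at 34 mm. Next I look straight down on the timer with the wrist camera.

```bash
python3 - <<'E'
from h import *
c=viewer.capture("wrist"); T=R.from_quat(env.get_orientation())
o=T.inv().apply(np.array(c["origin"])-env.get_ee_pos()); a=T.inv().apply(R.from_quat(c["rotation"]).apply([0,0,1])); print("cam off",o.round(3),"axis",a.round(3))
env.line_to(env.get_ee_pos()+[0,0,.06],.25)
# camera over the timer, tool x = world +x
q=tool(0,0,-1); P=np.array([.463-o[0],.342,.23]); 
if solver.solve_ik(P,q.as_quat()) is None: P=np.array([.40,.342,.26])
env.reach(P,q.as_quat())
c=viewer.capture("wrist"); w=world(c); p=w.reshape(-1,3)
def fitc(p):
    A=np.c_[2*p,np.ones(len(p))]; s=np.linalg.lstsq(A,(p**2).sum(1),rcond=None)[0]; return s[:2].round(4),np.sqrt(s[2]+s[:2]@s[:2]).round(4)
b=(p[:,0]>.36)&(p[:,0]<.57)&(p[:,1]>.23)&(p[:,1]<.45)
for n,z0,z1 in (("box",.031,.038),("skirt",.039,.044),("sleeve",.082,.089),("stem",.091,.099)):
    s=p[b&(p[:,2]>z0)&(p[:,2]<z1)]; print(n,len(s),np.median(s,0).round(4),cv2.minAreaRect(s[:,:2].astype(np.float32)*1000)) if len(s)>5 else 0
s=p[b&(p[:,2]>.082)&(p[:,2]<.089)]; print(fitc(s[:,:2]))
print(env.get_time_s(),env.get_joint_pos().round(2) if hasattr(env.get_joint_pos(),'round') else env.get_joint_pos())
m=b.reshape(400,640); v,u=np.where(m); bx=(u.min(),v.min(),u.max()+1,v.max()+1); print(bx)
f=min(780/(bx[2]-bx[0]),590/(bx[3]-bx[1])); save(c,"timer5.png",tuple(map(int,bx)),f); np.savez("timer5.npz",img=c["img"],w=w)
E
```

```text
cam off [ 0.069 -0.001 -0.191] axis [-0.247 -0.001  0.969]
box 5949 [0.4738 0.3469 0.0353] ((463.408447265625, 344.2585754394531), (123.96656799316406, 124.01551055908203), 85.72965240478516)
skirt 4472 [0.4665 0.3438 0.042 ] ((458.4946594238281, 344.3260803222656), (113.82374572753906, 98.39327239990234), 1.8633050918579102)
sleeve 1714 [0.4643 0.3445 0.0854] ((463.2077331542969, 344.0033264160156), (51.65152359008789, 51.014015197753906), 79.98438262939453)
stem 629 [0.4634 0.3445 0.0945] ((463.2477111816406, 344.0508728027344), (25.09349250793457, 25.2482967376709), 89.2100601196289)
(array([0.4634, 0.3442]), np.float64(0.0205))
24.3 [ 0.69  0.21  1.62 -0.    1.31  2.26]
(np.int64(0), np.int64(10), np.int64(640), np.int64(400))
```

View pics/timer5.png

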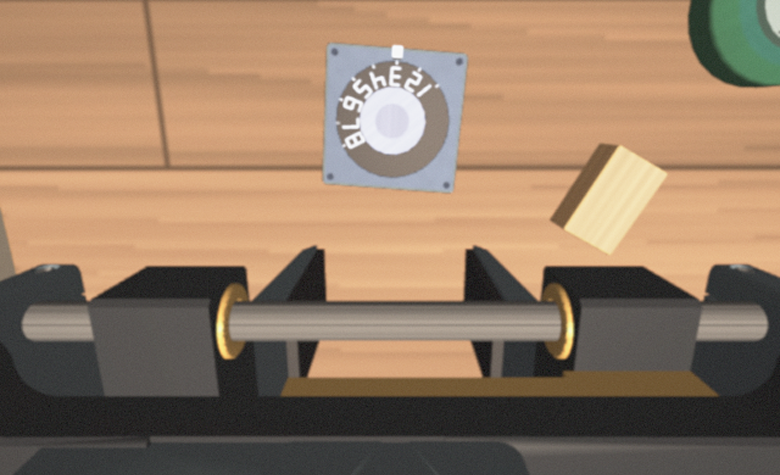

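The timer view shows digit 3 under the white index at (397,50), with 1 and 2 clockwise of it and 4 to 8 counter-clockwise. The axis is at (0.4633, 0.344). So I turn it 1.26 rad clockwise.

```bash
python3 - <<'E'
from h import *
A=np.array([.4633,.3438]); j1=np.arctan2(A[1],A[0]); phi=j1+.65-np.pi/2; q=tool(phi,0,1).as_quat()
env.reach(np.r_[A,.17],q); env.move_gripper(.072)
hit=env.line_to(np.r_[A,.066-G0],.12,force_limit=12); print(hit,env.get_ee_pos(),env.get_joint_pos()[5])
env.move_gripper(0.); print("w",env.get_grip_width(),env.get_contact_force(),env.get_torque())
j=np.array(env.get_joint_pos()); mx=0
for k in range(1,7):
    t=j.copy(); t[5]+=.21*k; env.move_j(t); print(k,np.round(env.get_torque(),2),np.round(env.get_contact_force(),1),round(env.get_joint_pos()[5]-j[5],3))
env.move_gripper(.072); env.dwell(.2)
env.line_to(np.r_[A,.2],.15); 
env.reach([.394,.342,.23],tool(0,0,-1).as_quat())
c=viewer.capture("wrist"); print(env.get_time_s()); np.savez("timer6.npz",img=c["img"],w=world(c))
save(c,"timer6.png",(240,20,410,180),3.5)
E
```

```text
False [0.46381919 0.34416708 0.0479348 ] -0.6699315516703206
w 0.05128375908352075 [-1.52581697 -1.92022936  4.13175064] [-0.31373107 -0.07575483  0.04576794]
1 [-0.18 -0.11 -0.04] [-0.6 -1.5  2.2] 0.206
2 [-0.36 -0.01 -0.08] [ 0.7 -2.3  2.6] 0.415
3 [-0.51  0.06 -0.1 ] [-1.  -2.3  2.9] 0.625
4 [-0.62  0.14 -0.12] [-1.9 -3.5  4. ] 0.834
5 [-0.73  0.32 -0.09] [-0.7 -4.1  4.8] 1.044
6 [-0.75  0.33 -0.06] [-1.1 -4.4  5.5] 1.253
34.1333
```

View pics/timer6.png

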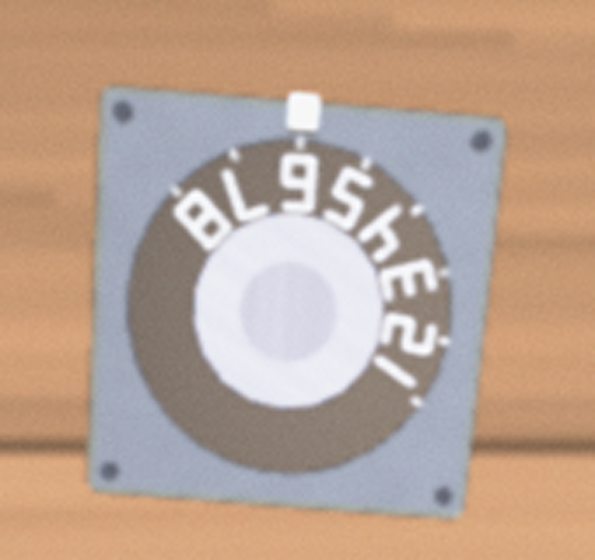

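6 is at the index: its tick at (299,143) lines up with the block at (304,112) to within about 1°. Final check of the loose things and the scoop, then hand in.

```bash
python3 - <<'E'
from h import *
env.line_to(env.get_ee_pos()+[0,0,.05],.2)
t=viewer.capture("top"); s=viewer.capture("side")
for n,c in (("top",t),("side",s)):
    w0=np.load(n+"0.npz")["w"].reshape(-1,3); w1=world(c).reshape(-1,3)
    for k,b in dict(can=(.6,.75,.1,.26,.165,.19),tape=(.3,.45,-.2,-.05,.04,.05),tin=(.6,.8,-.26,-.1,.09,.106),offcut=(.31,.46,.07,.2,.035,.046),scoopwalls=(.38,.53,-.4,-.26,.027,.04),handle=(.38,.53,-.4,-.26,.085,.11),floor=(.44,.5,-.37,-.31,-.01,.025)).items():
        f=lambda w:w[(w[:,0]>b[0])&(w[:,0]<b[1])&(w[:,1]>b[2])&(w[:,1]<b[3])&(w[:,2]>b[4])&(w[:,2]<b[5])]
        a,d=f(w0),f(w1); print(n,k,len(a),len(d),np.median(a,0).round(3),np.median(d,0).round(3) if len(d) else 0)
im=np.zeros((600,800,3),np.uint8); im[:500]=cv2.resize(t["img"],(800,500))[:,:,::-1]
im=np.vstack([im[:230+100], cv2.resize(s["img"][150:390,230:480],(281,270))[:,:,::-1].copy().repeat(1,0) if False else np.hstack([cv2.resize(s["img"][150:390,230:480],(281,270))[:,:,::-1],cv2.resize(s["img"][200:270,300:390],(347,270))[:,:,::-1],np.zeros((270,172,3),np.uint8)])])
cv2.imwrite("pics/final.png",im); print(env.get_time_s())
E
```

```text
top can 538 535 [0.677 0.2   0.18 ] [0.677 0.2   0.18 ]
top tape 524 521 [ 0.378 -0.126  0.046] [ 0.378 -0.127  0.045]
top tin 229 234 [ 0.694 -0.17   0.099] [ 0.694 -0.172  0.099]
top offcut 810 809 [0.389 0.138 0.041] [0.389 0.138 0.041]
top scoopwalls 201 204 [ 0.448 -0.319  0.034] [ 0.448 -0.319  0.034]
top handle 283 286 [ 0.443 -0.32   0.096] [ 0.444 -0.319  0.096]
top floor 313 324 [ 0.477 -0.33   0.011] [ 0.475 -0.33   0.005]
side can 254 258 [0.677 0.186 0.178] [0.678 0.185 0.178]
side tape 617 606 [ 0.378 -0.134  0.044] [ 0.378 -0.135  0.044]
side tin 502 487 [ 0.689 -0.193  0.097] [ 0.688 -0.193  0.097]
side offcut 467 466 [0.39  0.13  0.039] [0.39  0.13  0.039]
side scoopwalls 539 538 [ 0.454 -0.342  0.032] [ 0.454 -0.341  0.032]
side handle 566 561 [ 0.444 -0.329  0.095] [ 0.444 -0.328  0.095]
side floor 845 684 [ 0.47  -0.336  0.018] [ 0.474 -0.33   0.004]
34.6333
```

View pics/final.png

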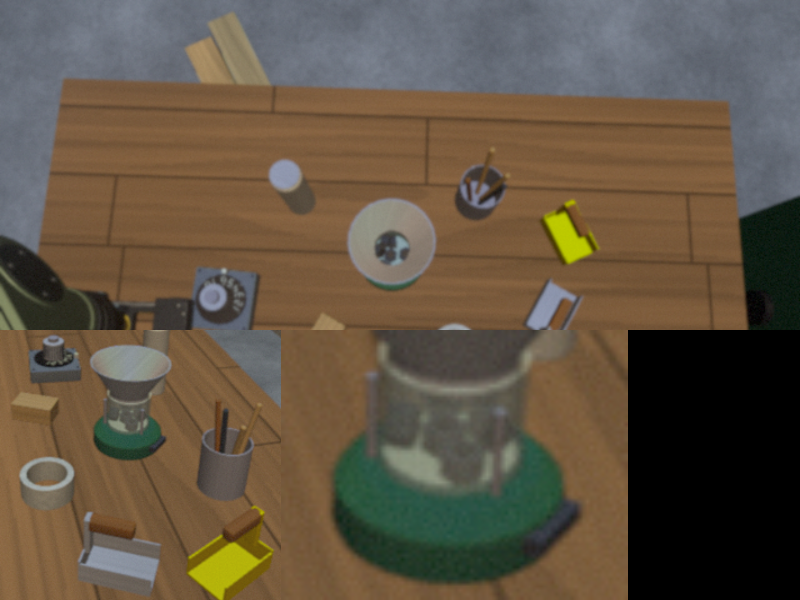

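The scoop is empty and upright. No nut is on the bench or in the funnel, and nothing loose has moved. Handing in.

```bash
python3 -c "
from h import *
close_job()"
```

```text
the job is handed in; nothing more can be done
```

The job is handed in at about 35 s on the robot's clock; no verdict was reported. I tipped the nuts through the funnel into the jar and set the empty scoop back in its old place. Then I turned the timer's sleeve from 3 to 6.

**Last checks:**
- **Timer:** the 6 is within about 1° of the white index.
- **Scoop:** it is empty and level, with its walls at 34 mm.
- **Loose things:** the can, tin, tape and offcut are within about 2 mm of their starting readings.
- **Nuts:** none are left in the scoop or the funnel, or on the bench. I did not count all six in the jar: they overlap in the pictures, so six is inferred.
- **Disagreement:** the top and side cameras differed by about 5 mm in y. I used the wrist camera, which agreed with the top one to about 2 mm.

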